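# Open a small engine's air cleaner and take out the dirty filter

## Robot

A 6-joint arm with a two-finger parallel gripper is mounted at the origin on the work surface. World frame = base frame: x ahead of the robot, y to its left, z up, the work surface at z = 0. Lengths are in mm, angles in rad, forces in N, time in s.
With the tool pointing down it reaches from about 350 to 975 mm from the base axis. Payload 7.1 kg.
Tool frame: the origin (TCP) lies midway between the tips of the shut fingers; the grasp point (between the pads) lies 19 mm behind it; x points along the fingers, z is the direction in which the jaws open and shut, and the axes are right-handed (so a half turn about x gives the same grasp; the last joint's range is limited). The gripper opens to 88 mm and grips with 3 to 60 N. Pads are 20 mm wide; open, the fingers measure 115 mm over their backs; the gripper's body (75 mm by 178 mm) begins 61 mm behind the grasp point.
Start: joints at [1.095, 0.423, 1.63, -0, 1.089, -0.019], TCP at [275.641, 560.916, 222.675] pointing down, gripper open.
Joint ranges: [-3, 3], [-0.9, 2.11], [0.09, 2.58], [-1.31, 4.45], [0.11, 2.69], [-2.54, 2.54]. Speed limits (rad/s): [2.39, 2.39, 3.01, 3.14, 3.14, 3.14].

## Interface

Orientations are given as a unit quaternion [x, y, z, w].
In Python, from bench import bot gives the robot as it stands. The module is installed in compiled form; this text tells all that it offers.
- The arm moves only by the tool servo_tool, never from a script. Its argument "steps" is a list that holds one entry, the list of rows, each a list of 5 numbers: the shift along the tool's x, y, z in cm, then the turn about the tool's x in rad, then the finger opening in cm, from 0 to 8.78. In form: [[[tx, ty, tz, turn, gripper], ...]]. A call has 1 to 8 rows; each row is the pose to reach, as a shift and turn from the pose measured when the call began, along the tool's axes at that moment; what a row does not reach only later rows make up. A row lasts 1/12 s, in which the tool goes at most 41.7 mm and 7.16 degrees, less where a joint would pass 70% of its speed; a pose out of reach is approached as far as the arm can. A call with a gripper value outside its range is refused whole. The fingers move at their own pace and stop on an object; the grip force is fixed at half the most. Time passes only in rows, so rows that repeat a pose let the fingers close. It gives the time, the measured TCP pose, the force and the opening at its end, in the units of the state.
- bot.get_obs(): the state, without advancing time (a new reading comes with each control period).
- bot.grab_frame(name): name is "scene" or "top"; returns a dict with "color" (420x560x3 uint8, red, green, blue), "z_map" (420x560 float32, mm along the optical axis (not along the pixel's ray), 0 where there is no reading), "mtx" (3x3 intrinsics, pixels), "R" (3x3) and "t" (3): a world point X has camera coordinates R X + t. Camera axes: x right, y down, z forward; pixel columns grow to the right and rows downward; lengths in mm; the calibration is good to about 2 mm. A picture is of the moment at which its call begins.
- bot.sign_off(): hands the job in, once; it reports no verdict.
The state is a dict: "clock": time; "q": joint angles; "dq": joint speeds; "joint_efforts": joint torques, N m; "position": TCP position; "ee_rot": TCP orientation; "force": force on the tool from outside, world axes, zero at the start; "wrist_torque": the same for the moment, N m; "grip_width": finger opening in mm.
Only numpy, scipy, OpenCV 4.12 (cv2) and the standard library are available. Lean on these libraries where they do the work, as an engineer would, in place of code of your own. Each camera call takes 0.05 s, during which the arm holds its last target.

## Task

Squeeze the two orange side tabs of the engine's air-cleaner cover together, lift the cover straight off and set it down the right way up in the steel tray; then lift the dirty filter element out and set it in the tray beside the cover. The plastic is brittle: squeeze only as hard as the tabs need, ease off if a hook still holds rather than pull or push hard, set both down without a knock, and leave the other things where they are.

Things in the scene. Friction and masses are not known exactly. Their poses are not given: they have to be found in the camera images.
- engine: Small single-cylinder engine fixed to the bench. Origin on the bench top straight under the middle of its air cleaner, z up. The rest of the engine lies towards its +y: carburettor from 40 mm (under 85 mm high), finned barrel and silencer 90 to 205 mm (165 mm high, spark plug tip 190), blue starter housing 205 to 280 mm (200 mm high); its x from -95 to +140 mm.
- cleaner_rim (a point): Middle of the rim of the air cleaner's black bowl, on the engine's vertical, 112 mm above the bench. The bowl is open at the top, 66 mm (x) by 94 mm (y) outside, inner floor 88 mm above the bench. An inward lip, 7 mm wide and 5 mm thick, runs along both long sides (x = 26 to 33 mm either side); the cover's hooks catch under it and are past it once the cover has risen 12 mm.
- cover: Grey cover on the bowl, axes as the engine's while fitted (up to 1.5 mm of play sideways). Origin at the middle of its lowest edge, 100 mm above the bench while fitted. Cap 52 mm (x) by 87 mm (y), top 60 mm above the origin; the lowest 12 mm go into the bowl. It must rise 45 mm to clear the filter, stands on its foot, weighs 0.1 to 0.15 kg. Pulled or pushed against the bowl with over 15 N it breaks.
- tab_front: Orange spring tab in the cover's -x side, hook at its foot. Ribbed thumb pad 26 mm wide (y), 28 to 54 mm above the cover's origin (its middle 141 mm above the bench while fitted). The old tabs are bent: the pad's outer face stands anywhere from 30.5 to 34 mm from the cover's middle, different at the two tabs and not measured. Origin: the cover's origin at rest; shifts to the cover's +x as it is pressed.
- tab_back: The same tab mirrored, in the cover's +x side, pressed to the cover's -x. For both: pressed 3.5 mm from rest (4.3 if the cover sits to one side) the hook clears the lip, at 4.5 mm it bottoms. Spring force 2 N at first, 9 N at 3.5 mm, 11 N at 4.5 mm; it springs back. A tab breaks if a finger presses it with over 18 N. Both hooks must be clear at once for the cover to lift.
- element: Pleated paper filter with black end frames, 30 mm (x) by 62 mm (y) by 52 mm high, standing loosely between ribs 9 mm high on the floor of the bowl; hidden by the cover at first. Origin at the middle of its underside (88 mm above the bench while fitted), axes as the engine's; its top then stands 28 mm above the bowl's rim. 0.04 to 0.07 kg, stands ordinary grips across its 30 mm width.
- element_mid (a point): The centre of the filter element, 26 mm above its underside.
- tray: Steel parts tray fixed to the bench, 180 mm (x) by 260 mm (y) outside, walls 3 mm thick and 28 mm high. Origin on the bench under its middle; its inner floor is 3 mm above the bench.
- oil: Blue oil bottle, 56 mm across and 150 mm high, a bystander. Origin under its middle.
- screwdriver: Green-handled screwdriver, 190 mm long, lying on the bench, a bystander.
- socket: Steel socket, 26 mm across and 30 mm high, standing on the bench, a bystander. Origin under its middle.
Mind the look-alikes: they are no part of the job. Several things have the shape of the cover; the one meant has the colours described above.

How it is judged (in metres and radians):
On the way, in this order (a step that is already met when the one before it is completed fails the run):
1. the cover is off: lifted at least 45 mm, with the filter element still in its place (z of cover in the frame of engine above 0.145 m and z of element in the frame of engine below 0.095 m and horizontal distance between element and engine below 0.01 m), for 0.1 s.
2. the filter element is lifted clear of its ribs (z of element in the frame of engine above 0.115 m), for 0.1 s.
At the end, for the whole second after the job is handed in: The cover stands the right way up on the tray's floor (foot within 7 mm of it, tilt under 0.12 rad), its middle within 75 mm (x) and 115 mm (y) of the tray's; the filter element stands or lies on the tray's floor, its centre under 42 mm high and inside the walls; both at rest (x of cover in the frame of tray between -0.075 and 0.075 m and y of cover in the frame of tray between -0.115 and 0.115 m and z of cover in the frame of tray below 0.01 m and angle between cover's own z axis and vertical below 0.12 rad and linear speed of each of cover, element below 0.02 m/s and x of element_mid in the frame of tray between -0.085 and 0.085 m and y of element_mid in the frame of tray between -0.125 and 0.125 m and z of element_mid in the frame of tray below 0.042 m); the robot touches nothing.
It fails at once if a finger presses a tab with over 18 N while the cover is on the air cleaner (the tab cracks) (z of cover in the frame of engine between 0.095 and 0.15 m and (contact force between the fingers and tab_front above 18 N or contact force between the fingers and tab_back above 18 N)).
It fails at once if the cover is pulled or pushed against the air cleaner with over 15 N (a hook or the lip breaks) (contact force between cover and engine above 15 N).
It fails at once if the cover or the filter element is knocked against the tray with over 40 N (contact force between any of cover, element and tray above 40 N).
It fails at once if the oil bottle, screwdriver or socket is moved by over 20 mm (distance of any of oil, screwdriver, socket from where it was at the start of the episode above 0.02 m).
It also fails if it takes over 72 s, if anything falls off the work surface, if the arm or the gripper's body presses on something with over 40 N, if the wrist force passes 120 N, or if a joint passes its speed limit or range.

## Working session

There is one attempt and no reset: what is moved stays moved. The work goes in short steps, Python scripts to look and compute and a tool call to move; the robot and the scene stay as the last step left them, time stands still between calls to the robot, and variables do not carry over. Pictures are saved under pics/ and viewed, and the job is handed in when it is done.

Besides the shell and the picture viewer there is one more tool, called after "Call:" in YAML: its name, and indented under it one key for each argument. servo_tool: Moves the arm, as the interface text tells. Its arguments: {"type":"object","properties":{"steps":{"type":"array","items":{"type":"array","items":{"type":"array","items":{"type":"number"}}}}},"required":["steps"]}

```bash
mkdir -p pics; cat > h.py <<'E'
import numpy as np, cv2
from bench import bot
def grab(n,save=None):
    f=bot.grab_frame(n)
    if save: cv2.imwrite('pics/'+save,f['color'][:,:,::-1])
    np.savez('%s.npz'%n,**f)
    return f
def pts(f):
    K=f['mtx'];z=f['z_map'];v,u=np.mgrid[:z.shape[0],:z.shape[1]]
    c=np.stack([(u-K[0,2])/K[0,0]*z,(v-K[1,2])/K[1,1]*z,z],-1)
    w=(c-f['t'])@f['R']; w[z==0]=np.nan
    return w
def onplane(f,u,v,h):
    K=f['mtx'];d=f['R'].T@np.array([(u-K[0,2])/K[0,0],(v-K[1,2])/K[1,1],1]);c=-f['R'].T@f['t']
    return c+d*(h-c[2])/d[2]
def proj(f,X):
    c=f['R']@np.array(X,float)+f['t'];p=f['mtx']@c;return p[:2]/p[2]
E
python3 - <<'E'
from h import *
for n in('scene','top'):
    f=grab(n,n+'0.png');print(n,f['mtx'][0,0],-f['R'].T@f['t'],f['R'].round(2).tolist())
s=bot.get_obs();print({k:np.round(v,3).tolist() for k,v in s.items()})
E
```

```text
scene 490.51429896364044 [1250.83234608 -121.91973203  772.14415889] [[0.12, 0.99, -0.02], [0.67, -0.09, -0.74], [-0.74, 0.08, -0.67]]
top 518.4404358998398 [ 422.87168394  -34.92104946 1139.18861943] [[0.02, -1.0, 0.03], [-0.99, -0.02, -0.12], [0.13, -0.03, -0.99]]
{'clock': 0.1, 'q': [1.095, 0.424, 1.631, -0.0, 1.089, -0.019], 'dq': [0.0, -0.002, -0.002, 0.0, 0.0, -0.0], 'joint_efforts': [0.001, -54.562, -27.432, 0.065, 0.019, -0.0], 'position': [275.43, 560.475, 221.976], 'ee_rot': [-0.374, 0.601, 0.374, 0.6], 'force': [-0.178, 0.172, 0.118], 'wrist_torque': [-0.002, 0.024, 0.001], 'grip_width': 87.867}
```

View pics/scene0.png

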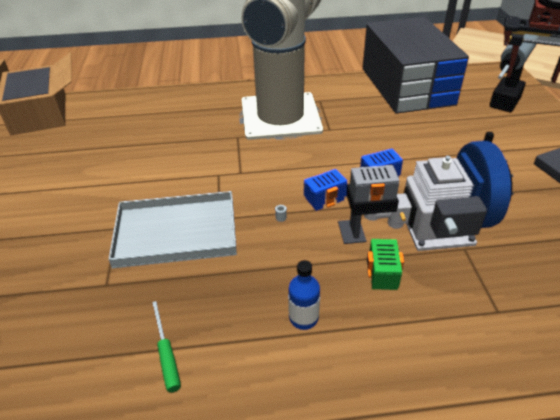

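View pics/top0.png

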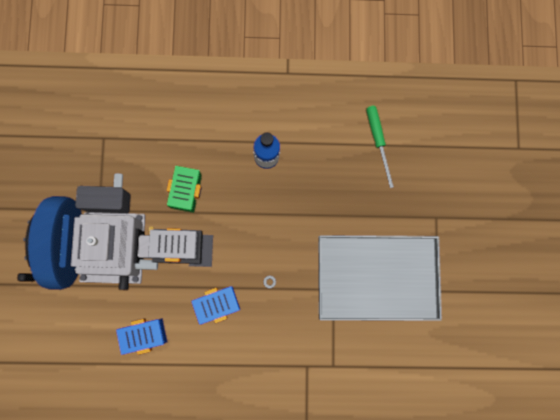

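Candidates for the cover are the grey one on the engine (scene 374,182 / top 174,244), the green one (scene 385,263 / top 184,188) and two blue ones (scene 326,189 and 380,163 / top 216,305 and 141,336). The grey one on the bowl matches the description, so I'll check it in a close crop and measure it.

```bash
python3 - <<'E'
from h import *
f=dict(np.load('top.npz'));g=dict(np.load('scene.npz'))
a=f['color'][205:285,120:220,::-1];b=g['color'][150:230,330:430,::-1]
cv2.imwrite('pics/crop0.png',np.hstack([cv2.resize(a,None,fx=4,fy=4,interpolation=2),cv2.resize(b,None,fx=4,fy=4,interpolation=2)]))
w=pts(f)
print('zmap zeros',(f['z_map']==0).mean())
for n,ff in(('top',f),('scene',g)):
    W=pts(ff);m=(W[...,2]>145)&(W[...,2]<172)
    r=m.astype(np.uint8)
    k,l,st,c=cv2.connectedComponentsWithStats(r)
    for i in range(1,k):
        if st[i,4]>60: P=W[l==i];print(n,st[i],np.nanmedian(P,0).round(1),np.nanpercentile(P,2,axis=0).round(1),np.nanpercentile(P,98,axis=0).round(1))
    hsv=cv2.cvtColor(ff['color'],cv2.COLOR_RGB2HSV)
    o=cv2.inRange(hsv,(8,150,120),(22,255,255))
    k,l,st,c=cv2.connectedComponentsWithStats(o)
    for i in range(1,k):
        if st[i,4]>8: P=W[l==i];print(n,'orange',st[i],np.nanmedian(P,0).round(1),np.nanmin(P,0).round(1),np.nanmax(P,0).round(1))
E
```

```text
zmap zeros 0.003954081632653061
top [260 132  13  14 141] [713.5 -34.1 150.3] [701.8 -45.7 146.6] [725.1 -23.6 154.4]
top [  28  197   44   90 1211] [495.9 347.5 160.2] [423.3 334.5 146.2] [584.1 394.5 171.5]
top [ 23 215  11  51 164] [503.1 406.1 165.4] [460.3 402.1 150.5] [545.8 411.8 171.5]
top [  71  218   51   49 2171] [502.1 279.1 152.2] [459.8 241.5 145.7] [547.9 326.4 165.8]
top [ 148  228   49   34 1405] [501.3 138.5 160.5] [473.4  96.3 151.8] [529.1 180.6 164.5]
top orange [166 179   6  13  44] [636.  171.1  54.1] [6.224e+02 1.645e+02 2.000e-01] [659.1 185.5  59.1]
top orange [195 184   6  15  61] [625.1 109.8  54.2] [ 6.116e+02  1.045e+02 -6.000e-01] [647.2 114.1  59. ]
top orange [167 228  14   2  27] [531.  139.3 153. ] [530.3 126.  148.3] [533.4 150.8 157. ]
top orange [165 259  15   3  43] [471.8 138.4 154.1] [469.8 127.1 144.7] [474.4 151.8 158.8]
top orange [204 287  14   8  48] [416.2  74.6  53.8] [408.   62.9  -1.5] [422.6  93.5  61. ]
top orange [214 316  14   7  44] [357.4  52.3  53.8] [347.6  40.9  -1.7] [363.6  70.6  57.2]
top orange [131 319  14   6  47] [351.
[... 673 characters left out ...]
.7 -48.  145.7] [725.7 -25.3 152.6]
scene orange [371 183  14   5  47] [529.3 136.7 153.2] [512.8 124.2 140.2] [532.7 156.8 155.6]
scene orange [327 187  11   7  41] [414.8  72.9  53. ] [406.1  61.3  49. ] [421.1  85.5  56.9]
scene orange [372 195   9   5  21] [526.1 139.5 117.4] [513.3 130.7 106.4] [528.8 152.3 123.6]
scene orange [326 198  10  12  73] [410.1  71.7   5.4] [382.1  61.2  -1.7] [423.7  87.1  19.4]
scene orange [401 213   4   7  20] [536.7 198.3  68. ] [526.3 194.7  66.1] [545.6 200.8  70.8]
scene orange [366 250   7  29 123] [628.  108.5  46.5] [559.6 101.9  -1.1] [646.4 123.9  58.4]
scene orange [399 251   7  18  68] [623.9 171.   46.8] [571.9 164.3  -2.7] [647.  199.   56.8]
```

View pics/crop0.png

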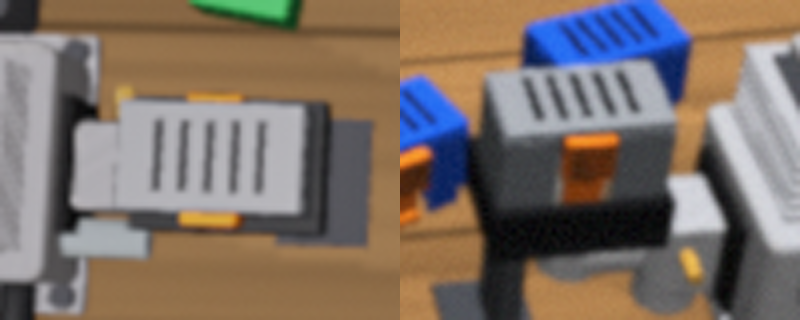

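The left crop (top view) and right crop (scene view) both show a grey cap with an orange tab on each long side, sitting on the black bowl. That confirms the choice. Next I'll measure the exact yaw, the tray and the bystanders.

```bash
python3 - <<'E'
from h import *
for n in('top','scene'):
    f=dict(np.load(n+'.npz'));W=pts(f)
    hsv=cv2.cvtColor(f['color'],cv2.COLOR_RGB2HSV)
    box=(abs(W[...,0]-502)<45)&(abs(W[...,1]-138)<55)
    m=box&(W[...,2]>154)&(hsv[...,1]<90)
    vv,uu=np.nonzero(m)
    P=np.array([onplane(f,u,v,160)[:2] for u,v in zip(uu,vv)],np.float32)
    print(n,'cap rect',cv2.minAreaRect(P), np.median(W[m],0))
    # tray: by depth region floor
    box=(abs(W[...,0]-440)<130)&(W[...,1]<-100)&(W[...,1]>-460)&(W[...,2]>18)&(W[...,2]<40)
    vv,uu=np.nonzero(box)
    P=np.array([onplane(f,u,v,28)[:2] for u,v in zip(uu,vv)],np.float32)
    print(n,'tray',cv2.minAreaRect(P))
# long side line fits in top: for each column find rows of cap mask edges
f=dict(np.load('top.npz'));
hsv=cv2.cvtColor(f['color'],cv2.COLOR_RGB2HSV);g=cv2.cvtColor(f['color'],cv2.COLOR_RGB2GRAY)
print(g[220:266,158].tolist());print(g[220:266,190].tolist());print(g[244-8,140:215].tolist())
E
```

```text
top cap rect ((501.9344787597656, 138.9898223876953), (87.5516357421875, 52.233970642089844), 89.20726013183594) [501.63848727 139.25756525 160.67749013]
top tray ((448.5755615234375, -282.7222900390625), (179.8738555908203, 260.5003356933594), 0.627151608467102)
scene cap rect ((505.4682312011719, 136.3266143798828), (88.1223373413086, 59.643333435058594), 88.8975830078125) [505.94227716 135.63008388 160.40189763]
scene tray ((452.2918701171875, -284.98980712890625), (191.0235137939453, 260.0523681640625), 0.6761325597763062)
[116, 115, 114, 116, 117, 122, 124, 124, 113, 100, 139, 173, 178, 176, 169, 149, 143, 141, 135, 133, 133, 133, 131, 126, 125, 124, 120, 112, 111, 109, 109, 111, 136, 172, 180, 180, 170, 122, 70, 66, 67, 64, 66, 94, 104, 106]
[117, 114, 113, 113, 113, 117, 120, 121, 119, 112, 105, 146, 176, 181, 180, 180, 180, 180, 180, 180, 180, 181, 181, 181, 181, 182, 181, 182, 181, 182, 182, 182, 182, 182, 182, 183, 183, 172, 120, 69, 68, 70, 65, 62, 82, 96]
[152, 164, 166, 164, 163, 165, 167, 168, 164, 157, 169, 176, 176, 176, 176, 176, 177, 173, 143, 98, 112, 162, 177, 178, 167, 120, 98, 145, 172, 178, 172, 138, 103, 130, 167, 179, 176, 158, 114, 109, 162, 179, 180, 174, 137, 106, 135, 169, 179, 180, 180, 181, 181, 181, 178, 150, 106, 68, 58, 66, 59, 37, 44, 76, 86, 87, 88, 87, 86, 85, 86, 85, 88, 100, 114]
```

```bash
cat >> h.py <<'E'
from scipy.spatial.transform import Rotation as Ro
def go(x,y,z,yaw=None):
    s=bot.get_obs();R=Ro.from_quat(s['ee_rot']).as_matrix();p=np.array(s['position'])
    d=R.T@(np.array([x,y,z])-p)/10
    zz=R[:,2]; out=None
    if yaw is not None:
        want=np.array([np.cos(yaw),np.sin(yaw),0])
        if want@zz<0: want=-want
        # rotation about tool x by t: z' = R@(0,-sin t,cos t)
        c=R.T@want; out=np.arctan2(-c[1],c[2])
    print('p',p.round(1),'axes x',R[:,0].round(3),'y',R[:,1].round(3),'z',R[:,2].round(3),'| shift cm',d.round(2),'turn',None if out is None else round(out,3),'F',np.round(s['force'],2),'w',round(s['grip_width'],2),'t',round(s['clock'],2),'q6',round(s['q'][5],2))
E
python3 -c "
from h import *
go(502,139,230,-0.014)"
```

```text
p [275.4 560.5 222. ] axes x [-0.001 -0.001 -1.   ] y [-0.897  0.441  0.   ] z [ 0.441  0.897 -0.001] | shift cm [ -0.76 -38.92 -27.83] turn 1.128 F [-0.18  0.17  0.12] w 87.87 t 0.1 q6 -0.02
```

Call:
servo_tool:
  steps:
    - [[-3,0,0,0.1,8.78],[-5,-1,-0.7,0.2,8.78],[-5,-4,-2.9,0.3,8.78],[-5,-7,-5,0.42,8.78],[-5,-10,-7.2,0.54,8.78],[-5,-13,-9.3,0.66,8.78],[-5,-16,-11.4,0.78,8.78],[-5,-19,-13.6,0.9,8.78]]

```text
clock: 0.77
position: [386.3, 353.0, 272.0]
ee_rot: [-0.074, 0.704, 0.073, 0.703]
force: [-0.3, 0.1, 0.1]
grip_width: 88.1
```

```bash
python3 -c "
from h import *
go(502,139,230,-0.014)"
```

```text
p [386.3 353.  272. ] axes x [-0.001 -0.001 -1.   ] y [-0.207  0.978 -0.001] z [ 0.978  0.207 -0.001] | shift cm [  4.22 -23.33   6.89] turn 0.222 F [-0.27  0.11  0.11] w 88.09 t 0.77 q6 0.51
```

Call:
servo_tool:
  steps:
    - [[0,-4,1.2,0.1,8.78],[0,-8,2.4,0.222,8.78],[0,-12,3.6,0.222,8.78],[0,-16,4.7,0.222,8.78],[0,-20,5.9,0.222,8.4],[1,-23.33,6.89,0.222,8],[3,-23.33,6.89,0.222,7.8],[4,-23.33,6.89,0.222,7.8]]

```text
clock: 1.43
position: [501.9, 136.9, 230.5]
ee_rot: [0.005, 0.708, -0.007, 0.706]
force: [-1.1, 0.7, -0.9]
grip_width: 77.8
```

```bash
python3 -c "
from h import *
go(502,139,122,-0.014)
f=grab('top','top1.png');g=grab('scene','scene1.png')
a=f['color'][190:300,110:240,::-1];b=g['color'][130:240,320:450,::-1]
cv2.imwrite('pics/crop1.png',np.hstack([cv2.resize(a,None,fx=3,fy=3),cv2.resize(b,None,fx=3,fy=3)]))"
```

```text
p [501.9 136.9 230.5] axes x [-0.003 -0.002 -1.   ] y [ 0.017  1.    -0.002] z [ 1.    -0.017 -0.003] | shift cm [10.85  0.23  0.04] turn -0.003 F [-1.12  0.73 -0.9 ] w 77.81 t 1.43 q6 0.26
```

View pics/crop1.png

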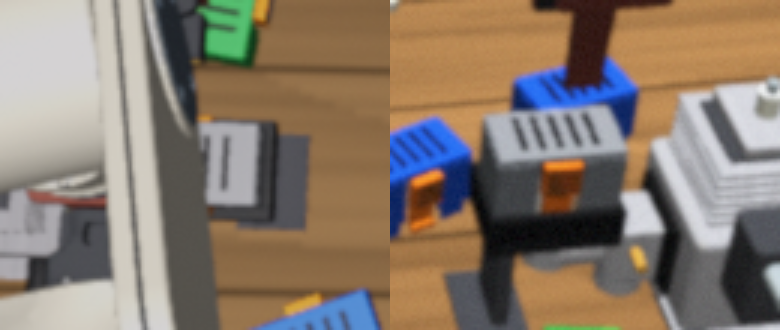

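The scene crop shows the gripper's red finger above and behind the cover. I'll descend beside the tabs in two stages.

Call:
servo_tool:
  steps:
    - [[3,0.23,0.04,0,7.8],[5,0.23,0.04,0,7.8],[6,0.23,0.04,0,7.8],[6,0.23,0.04,0,7.8]]

```text
clock: 1.87
position: [498.7, 141.5, 168.6]
ee_rot: [0.003, 0.71, -0.006, 0.704]
force: [-0.5, -0.7, 0.4]
grip_width: 78.3
```

```bash
python3 -c "
from h import *
go(502,139,122,-0.014)
g=grab('scene','scene2.png')
b=g['color'][80:240,300:480,::-1]
cv2.imwrite('pics/crop2.png',cv2.resize(b,None,fx=4,fy=3.7))"
```

```text
p [498.7 141.5 168.6] axes x [-0.009 -0.003 -1.   ] y [ 0.012  1.    -0.003] z [ 1.    -0.012 -0.009] | shift cm [ 4.65 -0.23  0.37] turn 0.002 F [-0.48 -0.67  0.38] w 78.34 t 1.87 q6 0.27
```

View pics/crop2.png

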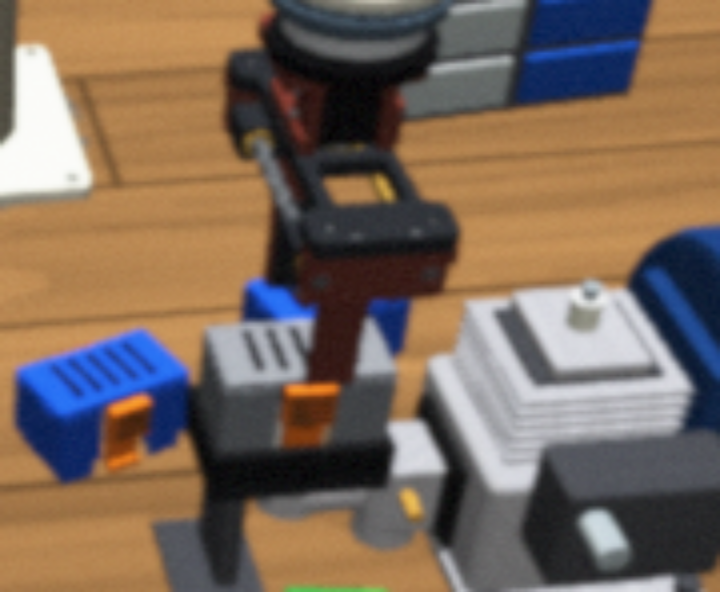

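```bash
python3 -c "
from h import *
go(502,139,122,-0.014)
g=dict(np.load('scene.npz'));
for X in([538,141,168.6],[538,141,190],[534,139,141],[534,126,141],[534,152,141]):
  p=proj(g,X);print(X,((p-[300,80])*[4,3.7]).round())
W=pts(g);hsv=cv2.cvtColor(g['color'],cv2.COLOR_RGB2HSV)
P=W[165:172,380:390].reshape(-1,3);print(np.median(P,0))
for (cx,cy) in((335,345),(350,345),(325,345),(310,420),(335,310)):
  print(cx,cy,W[int(cy/3.7+80),int(cx/4+300)].round(1))
for n in('top','scene'):
    f=bot.grab_frame(n) if n=='top' else g
"
```

```text
p [499.7 141.6 169.9] axes x [-0.007 -0.003 -1.   ] y [ 0.013  1.    -0.003] z [ 1.    -0.013 -0.007] | shift cm [ 4.79 -0.24  0.27] turn 0.001 F [ 0.23 -0.38 -0.28] w 77.93 t 1.92 q6 0.27
[538, 141, 168.6] [325. 376.]
[538, 141, 190] [330. 343.]
[534, 139, 141] [313. 411.]
[534, 126, 141] [287. 414.]
[534, 152, 141] [338. 409.]
[548.02530181 139.65844729 209.30213035]
335 345 [546.1 138.9 196.1]
350 345 [545.7 146.9 194.9]
325 345 [545.9 135.1 196.4]
310 420 [530.5 138.5 133.3]
335 310 [548.6 135.1 221.9]
```

Call:
servo_tool:
  steps:
    - [[1.5,-0.1,0.1,0,7.8],[3,-0.2,0.2,0,7.8],[4.2,-0.3,0.24,0,7.8],[4.75,-0.3,0.24,0,7.6],[4.75,-0.3,0.24,0,7.4],[4.75,-0.3,0.24,0,7.3]]

```text
clock: 2.47
position: [503.3, 138.8, 124.3]
ee_rot: [0.004, 0.709, -0.005, 0.706]
force: [1.1, -0.4, 0.6]
grip_width: 73.4
```

```bash
python3 -c "
from h import *
go(502,138.5,122,-0.014)
bot.grab_frame('scene')
go(502,138.5,122,-0.014)"
```

```text
p [503.3 138.8 124.3] axes x [-0.004 -0.002 -1.   ] y [ 0.013  1.    -0.002] z [ 1.    -0.013 -0.004] | shift cm [ 0.23 -0.03 -0.13] turn 0.001 F [ 1.12 -0.41  0.56] w 73.4 t 2.47 q6 0.26
p [503.5 138.8 124.5] axes x [-0.003 -0.002 -1.   ] y [ 0.013  1.    -0.002] z [ 1.    -0.013 -0.003] | shift cm [ 0.25 -0.03 -0.14] turn 0.001 F [-0.11 -0.47  0.35] w 73.04 t 2.52 q6 0.26
```

Call:
servo_tool:
  steps:
    - [[0.2,0,-0.13,0,7.3],[0.2,0,-0.13,0,7.3],[0.2,0,-0.13,0,7.2],[0.2,0,-0.13,0,7.1],[0.2,0,-0.13,0,7.1],[0.2,0,-0.13,0,7.1]]

```text
clock: 3.02
position: [502.2, 138.8, 122.5]
ee_rot: [0.004, 0.708, -0.005, 0.706]
force: [-0.4, -0.1, 0.5]
grip_width: 70.7
```

```bash
cat > st.py <<'E'
from h import *
import sys
F=[];P=[];w=[]
s=bot.get_obs()
print('p',np.round(s['position'],2),'F',np.round(s['force'],2),'tau',np.round(s['wrist_torque'],3),'w',round(s['grip_width'],2),'t',round(s['clock'],2))
E
python3 st.py; python3 -c "
from h import *
bot.grab_frame('top')";python3 st.py
```

```text
p [502.18 138.82 122.53] F [-0.42 -0.13  0.54] tau [-0.036  0.008  0.039] w 70.69 t 3.02
p [502.16 138.8  122.49] F [ 0.29  0.26 -0.55] tau [0.008 0.116 0.004] w 70.82 t 3.07
```

Call:
servo_tool:
  steps:
    - [[0.05,0,0,0,7.0],[0.05,0,0,0,6.9],[0.05,0,0,0,6.9],[0.05,0,0,0,6.9]]

```text
clock: 3.4
position: [502.1, 138.8, 121.9]
ee_rot: [0.004, 0.708, -0.005, 0.706]
force: [0.3, 0.4, 1.1]
grip_width: 69.2
```

```bash
python3 st.py
```

```text
p [502.12 138.78 121.92] F [0.3  0.45 1.05] tau [-0.01   0.029 -0.037] w 69.15 t 3.4
```

Call:
servo_tool:
  steps:
    - [[0,0,0,0,6.8],[0,0,0,0,6.8],[0,0,0,0,6.8]]

```text
clock: 3.65
position: [502.1, 138.8, 121.9]
ee_rot: [0.004, 0.708, -0.005, 0.706]
force: [0.3, 0.2, -0.1]
grip_width: 68.1
```

```bash
python3 st.py
```

```text
p [502.14 138.8  121.93] F [ 0.33  0.21 -0.11] tau [-0.031  0.061 -0.025] w 68.12 t 3.65
```

Call:
servo_tool:
  steps:
    - [[0,0,0,0,6.7],[0,0,0,0,6.7],[0,0,0,0,6.7]]

```text
clock: 3.9
position: [502.2, 138.8, 121.9]
ee_rot: [0.004, 0.708, -0.005, 0.706]
force: [0.8, -0.0, -0.3]
grip_width: 67.3
```

```bash
python3 st.py
```

```text
p [502.16 138.8  121.93] F [ 0.75 -0.01 -0.28] tau [-0.032  0.126  0.025] w 67.34 t 3.9
```

Call:
servo_tool:
  steps:
    - [[0,0,0,0,6.6],[0,0,0,0,6.6],[0,0,0,0,6.6]]

```text
clock: 4.15
position: [502.2, 138.8, 121.9]
ee_rot: [0.004, 0.708, -0.005, 0.706]
force: [0.2, 1.2, 0.4]
grip_width: 65.9
```

```bash
python3 st.py
```

```text
p [502.16 138.8  121.93] F [0.24 1.19 0.41] tau [-0.072  0.072  0.032] w 65.86 t 4.15
```

Call:
servo_tool:
  steps:
    - [[0,0,0,0,6.5],[0,0,0,0,6.5],[0,0,0,0,6.5]]

```text
clock: 4.4
position: [502.1, 138.8, 121.9]
ee_rot: [0.004, 0.708, -0.005, 0.706]
force: [0.2, -0.4, 0.3]
grip_width: 65.0
```

```bash
python3 st.py
```

```text
p [502.1  138.79 121.94] F [ 0.24 -0.42  0.28] tau [-0.033  0.043 -0.062] w 64.99 t 4.4
```

Call:
servo_tool:
  steps:
    - [[0,0,0,0,6.4],[0,0,0,0,6.4],[0,0,0,0,6.4]]

```text
clock: 4.65
position: [501.8, 138.8, 121.9]
ee_rot: [0.004, 0.709, -0.005, 0.706]
force: [-2.7, 0.5, 1.4]
grip_width: 64.2
```

```bash
python3 st.py
```

```text
p [501.77 138.76 121.89] F [-2.73  0.45  1.43] tau [0.005 0.317 0.005] w 64.22 t 4.65
```

Call:
servo_tool:
  steps:
    - [[0,0,0,0,6.3],[0,0,0,0,6.3],[0,0,0,0,6.3]]

```text
clock: 4.9
position: [501.7, 138.8, 121.9]
ee_rot: [0.004, 0.709, -0.005, 0.706]
force: [-1.1, 0.8, 0.9]
grip_width: 63.3
```

```bash
python3 st.py
```

```text
p [501.71 138.78 121.91] F [-1.12  0.76  0.91] tau [-0.033  0.275  0.041] w 63.34 t 4.9
```

Call:
servo_tool:
  steps:
    - [[0,0,0,0,6.2],[0,0,0,0,6.2],[0,0,0,0,6.2]]

```text
clock: 5.15
position: [501.8, 138.8, 122.0]
ee_rot: [0.004, 0.709, -0.005, 0.706]
force: [-0.9, -0.4, 1.5]
grip_width: 62.4
```

```bash
python3 st.py
```

```text
p [501.84 138.76 121.95] F [-0.89 -0.4   1.49] tau [-0.077  0.215  0.048] w 62.37 t 5.15
```

Call:
servo_tool:
  steps:
    - [[0,0,-0.02,0,6.1],[0,0,-0.02,0,6.05],[0,0,-0.02,0,6.0],[0,0,-0.02,0,6.0]]

```text
clock: 5.48
position: [501.8, 138.8, 122.0]
ee_rot: [0.004, 0.708, -0.005, 0.706]
force: [-0.4, -0.6, 1.9]
grip_width: 60.2
```

```bash
python3 st.py
```

```text
p [501.77 138.76 122.01] F [-0.44 -0.56  1.88] tau [-0.067  0.126  0.012] w 60.23 t 5.48
```

Call:
servo_tool:
  steps:
    - [[0,0,0,0,5.9],[0,0,0,0,5.85],[0,0,0,0,5.85],[0,0,0,0,5.85]]

```text
clock: 5.82
position: [501.8, 138.8, 122.0]
ee_rot: [0.004, 0.708, -0.005, 0.706]
force: [-1.0, 0.4, 2.5]
grip_width: 58.7
```

```bash
python3 st.py
```

```text
p [501.81 138.77 122.04] F [-1.05  0.41  2.47] tau [-0.145  0.191  0.014] w 58.69 t 5.82
```

Call:
servo_tool:
  steps:
    - [[-0.01,0,-0.01,0,5.8],[-0.02,0,-0.02,0,5.75],[-0.02,0,-0.02,0,5.7],[-0.02,0,-0.02,0,5.7]]

```text
clock: 6.15
position: [501.6, 138.8, 122.2]
ee_rot: [0.004, 0.708, -0.005, 0.706]
force: [0.2, -0.7, -0.2]
grip_width: 57.0
```

```bash
python3 st.py
```

```text
p [501.61 138.77 122.16] F [ 0.21 -0.72 -0.2 ] tau [-0.083  0.01   0.016] w 57.0 t 6.15
```

Call:
servo_tool:
  steps:
    - [[0,0,0,0,5.65],[0,0,0,0,5.6],[0,0,0,0,5.6],[0,0,0,0,5.6]]

```text
clock: 6.48
position: [501.6, 138.8, 122.2]
ee_rot: [0.004, 0.708, -0.005, 0.706]
force: [0.4, 0.3, 0.6]
grip_width: 56.4
```

```bash
python3 st.py;python3 -c "
from h import *
go(502,138.5,122,-0.014)
g=grab('scene')
b=g['color'][120:230,320:450,::-1]
cv2.imwrite('pics/crop3.png',cv2.resize(b,None,fx=5,fy=5))"
```

```text
p [501.62 138.75 122.16] F [0.36 0.35 0.65] tau [-0.116  0.064  0.026] w 56.44 t 6.48
p [501.6 138.8 122.2] axes x [-0.004 -0.002 -1.   ] y [ 0.013  1.    -0.002] z [ 1.    -0.013 -0.004] | shift cm [ 0.02 -0.02  0.04] turn 0.001 F [0.36 0.35 0.65] w 56.44 t 6.48 q6 0.26
```

View pics/crop3.png

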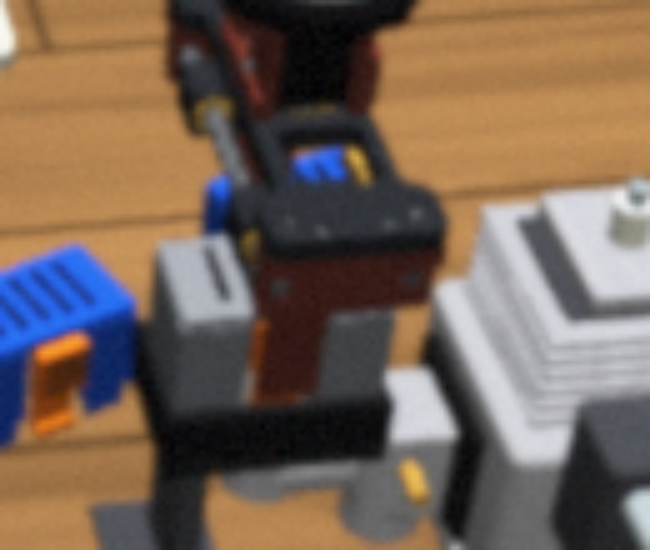

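Call:
servo_tool:
  steps:
    - [[-0.05,0,0,0,5.6],[-0.1,0,0,0,5.6],[-0.1,0,0,0,5.6]]

```text
clock: 6.78
position: [501.5, 138.8, 123.1]
ee_rot: [0.004, 0.709, -0.005, 0.706]
force: [-0.7, -0.3, -1.1]
grip_width: 56.0
```

```bash
python3 st.py
```

```text
p [501.47 138.77 123.05] F [-0.7  -0.32 -1.11] tau [ 0.002 -0.017 -0.055] w 55.98 t 6.78
```

Call:
servo_tool:
  steps:
    - [[-0.05,0,0,0,5.6],[-0.1,0,0,0,5.6],[-0.15,0,0,0,5.6]]

```text
clock: 7.03
position: [501.1, 138.6, 123.9]
ee_rot: [0.004, 0.709, -0.005, 0.705]
force: [3.9, -0.1, -11.7]
grip_width: 56.1
```

```bash
python3 st.py
```

```text
p [501.14 138.64 123.86] F [  3.9   -0.13 -11.66] tau [-0.014 -0.444  0.012] w 56.1 t 7.03
```

Call:
servo_tool:
  steps:
    - [[-0.05,0,0,0,5.6],[-0.1,0,0,0,5.6],[-0.15,0,0,0,5.6]]

```text
clock: 7.28
position: [501.1, 138.6, 125.0]
ee_rot: [0.004, 0.709, -0.005, 0.705]
force: [3.6, 0.5, -13.0]
grip_width: 56.5
```

```bash
python3 st.py
```

```text
p [501.07 138.55 125.04] F [  3.57   0.48 -12.98] tau [-0.058 -0.507  0.016] w 56.49 t 7.28
```

Fz reached -13 N, so a hook is still holding. I'll ease off straight away.

Call:
servo_tool:
  steps:
    - [[0.15,0,0,0,5.6],[0.25,0,0,0,5.6],[0.25,0,0,0,5.6]]

```text
clock: 7.53
position: [501.5, 138.7, 123.6]
ee_rot: [0.004, 0.709, -0.005, 0.706]
force: [-1.6, -0.3, 3.8]
grip_width: 56.3
```

```bash
python3 st.py;python3 -c "
from h import *
g=grab('scene')
b=g['color'][120:230,320:450,::-1]
cv2.imwrite('pics/crop4.png',cv2.resize(b,None,fx=5,fy=5))"; python3 st.py
```

```text
p [501.49 138.68 123.56] F [-1.58 -0.29  3.85] tau [-0.099  0.265 -0.005] w 56.33 t 7.53
p [501.51 138.68 123.58] F [-0.84 -0.29  3.15] tau [-0.167  0.251 -0.056] w 56.15 t 7.58
```

View pics/crop4.png

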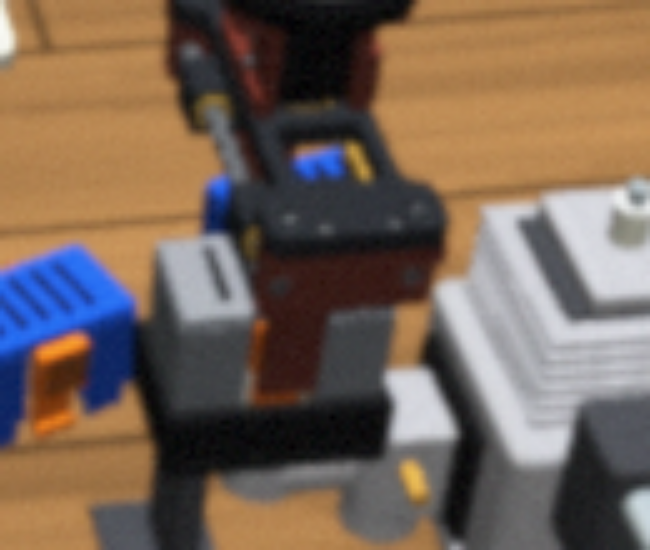

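Eased off and the cover is seated again. The cover probably sits to one side of its play, so I'll probe the play in x with the tabs held and centre it.

Call:
servo_tool:
  steps:
    - [[-0.05,0,-0.03,0,5.6],[-0.05,0,-0.06,0,5.6],[-0.05,0,-0.06,0,5.6]]

```text
clock: 7.83
position: [500.8, 138.7, 124.2]
ee_rot: [0.004, 0.709, -0.005, 0.706]
force: [-0.0, 0.5, -0.9]
grip_width: 56.2
```

```bash
python3 st.py
```

```text
p [500.79 138.72 124.17] F [-0.03  0.52 -0.9 ] tau [-0.061  0.015  0.013] w 56.22 t 7.83
```

Call:
servo_tool:
  steps:
    - [[0,0,-0.03,0,5.6],[0,0,-0.05,0,5.6],[0,0,-0.05,0,5.6]]

```text
clock: 8.08
position: [500.3, 138.8, 124.2]
ee_rot: [0.004, 0.709, -0.005, 0.706]
force: [1.2, 0.7, 0.1]
grip_width: 56.1
```

```bash
python3 st.py
```

```text
p [500.33 138.75 124.2 ] F [1.21 0.67 0.11] tau [-0.051 -0.023  0.067] w 56.14 t 8.08
```

Call:
servo_tool:
  steps:
    - [[0,0,-0.03,0,5.6],[0,0,-0.05,0,5.6],[0,0,-0.05,0,5.6]]

```text
clock: 8.33
position: [500.1, 138.8, 124.2]
ee_rot: [0.004, 0.708, -0.005, 0.706]
force: [0.7, -0.0, -1.4]
grip_width: 56.3
```

```bash
python3 st.py
```

```text
p [500.05 138.77 124.24] F [ 0.68 -0.04 -1.42] tau [-0.055 -0.216  0.019] w 56.26 t 8.33
```

Call:
servo_tool:
  steps:
    - [[0,0,-0.03,0,5.6],[0,0,-0.05,0,5.6],[0,0,-0.05,0,5.6]]

```text
clock: 8.58
position: [499.8, 138.8, 124.3]
ee_rot: [0.004, 0.708, -0.005, 0.706]
force: [2.2, 0.0, -2.2]
grip_width: 56.5
```

```bash
python3 st.py
```

```text
p [499.83 138.78 124.26] F [ 2.15  0.04 -2.17] tau [-0.115 -0.367 -0.008] w 56.48 t 8.58
```

Call:
servo_tool:
  steps:
    - [[0,0,0.06,0,5.6],[0,0,0.12,0,5.6],[0,0,0.18,0,5.6],[0,0,0.18,0,5.6]]

```text
clock: 8.92
position: [501.5, 138.7, 124.2]
ee_rot: [0.004, 0.708, -0.005, 0.706]
force: [0.6, 0.2, -1.1]
grip_width: 56.2
```

```bash
python3 st.py
```

```text
p [501.47 138.74 124.21] F [ 0.61  0.17 -1.12] tau [-0.045  0.063 -0.042] w 56.16 t 8.92
```

Call:
servo_tool:
  steps:
    - [[0,0,0.05,0,5.6],[0,0,0.08,0,5.6],[0,0,0.08,0,5.6]]

```text
clock: 9.17
position: [502.0, 138.7, 124.1]
ee_rot: [0.004, 0.709, -0.005, 0.706]
force: [-0.5, -0.7, -0.4]
grip_width: 55.9
```

```bash
python3 st.py
```

```text
p [502.02 138.7  124.08] F [-0.48 -0.7  -0.39] tau [-0.044  0.102  0.02 ] w 55.94 t 9.17
```

Call:
servo_tool:
  steps:
    - [[0,0,0.05,0,5.6],[0,0,0.08,0,5.6],[0,0,0.08,0,5.6]]

```text
clock: 9.42
position: [502.4, 138.7, 124.0]
ee_rot: [0.004, 0.709, -0.005, 0.705]
force: [-2.1, -0.1, -0.1]
grip_width: 56.2
```

```bash
python3 st.py
```

```text
p [502.44 138.66 124.02] F [-2.13 -0.09 -0.1 ] tau [-0.003  0.395  0.029] w 56.24 t 9.42
```

Call:
servo_tool:
  steps:
    - [[0,0,-0.06,0,5.6],[0,0,-0.12,0,5.55],[0,0,-0.12,0,5.5],[0,0,-0.12,0,5.5]]

```text
clock: 9.75
position: [501.5, 138.7, 124.1]
ee_rot: [0.004, 0.709, -0.005, 0.706]
force: [0.4, -0.7, -0.8]
grip_width: 55.5
```

```bash
python3 st.py
```

```text
p [501.45 138.72 124.1 ] F [ 0.42 -0.66 -0.78] tau [-0.034  0.059 -0.011] w 55.5 t 9.75
```

Call:
servo_tool:
  steps:
    - [[-0.04,0,-0.02,0,5.5],[-0.1,0,-0.02,0,5.5],[-0.1,0,-0.02,0,5.5]]

```text
clock: 10.0
position: [501.2, 138.7, 125.1]
ee_rot: [0.004, 0.709, -0.005, 0.705]
force: [-0.4, 0.7, -1.6]
grip_width: 55.4
```

```bash
python3 st.py
```

```text
p [501.18 138.66 125.13] F [-0.37  0.67 -1.63] tau [-0.104  0.125  0.05 ] w 55.37 t 10.0
```

Call:
servo_tool:
  steps:
    - [[-0.03,0,0,0,5.5],[-0.07,0,0,0,5.5],[-0.07,0,0,0,5.5]]

```text
clock: 10.25
position: [501.2, 138.7, 125.8]
ee_rot: [0.004, 0.709, -0.005, 0.705]
force: [0.3, 1.0, -2.4]
grip_width: 55.2
```

```bash
python3 st.py
```

```text
p [501.18 138.67 125.82] F [ 0.34  0.99 -2.43] tau [-0.104  0.031 -0.006] w 55.25 t 10.25
```

Call:
servo_tool:
  steps:
    - [[-0.03,0,0,0,5.5],[-0.07,0,0,0,5.5],[-0.07,0,0,0,5.5]]

```text
clock: 10.5
position: [501.1, 138.6, 126.5]
ee_rot: [0.004, 0.709, -0.005, 0.705]
force: [0.2, -0.0, -2.0]
grip_width: 55.0
```

```bash
python3 st.py
```

```text
p [501.15 138.65 126.5 ] F [ 0.18 -0.   -2.  ] tau [-0.078  0.021  0.02 ] w 55.02 t 10.5
```

Call:
servo_tool:
  steps:
    - [[-0.05,0,0,0,5.5],[-0.1,0,0,0,5.5],[-0.15,0,0,0,5.5]]

```text
clock: 10.75
position: [501.2, 138.7, 128.0]
ee_rot: [0.004, 0.709, -0.005, 0.705]
force: [0.9, -0.2, -3.8]
grip_width: 55.0
```

```bash
python3 st.py
```

```text
p [501.17 138.65 128.  ] F [ 0.93 -0.22 -3.79] tau [-0.072 -0.023  0.015] w 54.96 t 10.75
```

Call:
servo_tool:
  steps:
    - [[0,0,0,0,5.5],[0,0,0,0,5.5]]

```text
clock: 10.92
position: [501.1, 138.7, 128.1]
ee_rot: [0.004, 0.709, -0.005, 0.705]
force: [0.9, 0.4, -2.4]
grip_width: 55.4
```

```bash
python3 st.py;python3 -c "
from h import *
g=grab('scene')
b=g['color'][120:230,320:450,::-1]
cv2.imwrite('pics/crop5.png',cv2.resize(b,None,fx=5,fy=5))"; python3 st.py
```

```text
p [501.14 138.67 128.06] F [ 0.92  0.39 -2.44] tau [-0.057  0.071  0.047] w 55.41 t 10.92
p [501.17 138.68 128.09] F [-0.06 -0.06 -2.73] tau [-0.096  0.032 -0.062] w 55.02 t 10.97
```

View pics/crop5.png

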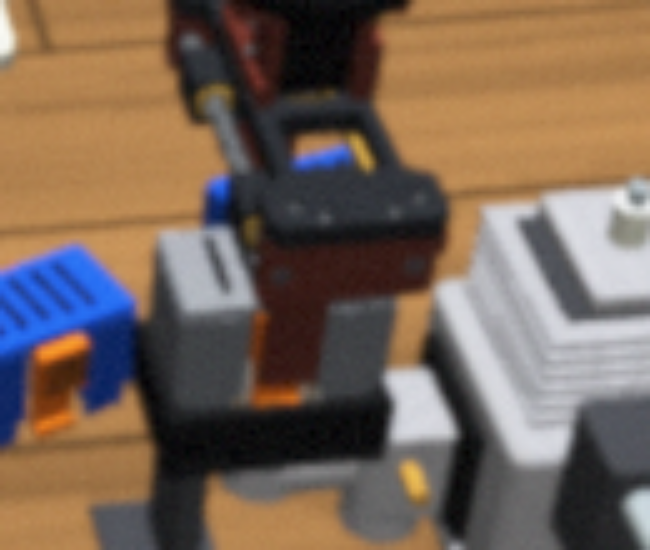

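Call:
servo_tool:
  steps:
    - [[-0.08,0,0,0,5.5],[-0.16,0,0,0,5.5],[-0.2,0,0,0,5.5],[-0.2,0,0,0,5.5]]

```text
clock: 11.3
position: [501.2, 138.7, 130.2]
ee_rot: [0.004, 0.709, -0.005, 0.705]
force: [0.0, 0.2, -2.8]
grip_width: 55.3
```

```bash
python3 st.py
```

```text
p [501.16 138.67 130.17] F [ 0.01  0.18 -2.77] tau [-0.019  0.055  0.04 ] w 55.34 t 11.3
```

Call:
servo_tool:
  steps:
    - [[-0.1,0,0,0,5.5],[-0.2,0,0,0,5.5],[-0.3,0,0,0,5.5],[-0.3,0,0,0,5.5]]

```text
clock: 11.63
position: [501.1, 138.7, 133.4]
ee_rot: [0.004, 0.709, -0.005, 0.705]
force: [-0.8, 0.8, -1.6]
grip_width: 54.8
```

```bash
python3 st.py
```

```text
p [501.15 138.67 133.38] F [-0.78  0.83 -1.6 ] tau [-0.099  0.094  0.055] w 54.8 t 11.63
```

Call:
servo_tool:
  steps:
    - [[-0.15,0,0,0,5.5],[-0.3,0,0,0,5.5],[-0.45,0,0,0,5.5],[-0.6,0,0,0,5.5],[-0.6,0,0,0,5.5]]

```text
clock: 12.05
position: [501.5, 138.8, 139.9]
ee_rot: [0.004, 0.708, -0.005, 0.706]
force: [0.6, -0.2, -2.0]
grip_width: 54.8
```

```bash
python3 st.py;python3 -c "
from h import *
g=grab('scene')
b=g['color'][110:230,320:450,::-1]
cv2.imwrite('pics/crop6.png',cv2.resize(b,None,fx=5,fy=5))"
```

```text
p [501.48 138.77 139.88] F [ 0.58 -0.24 -2.01] tau [-0.076  0.092 -0.003] w 54.84 t 12.05
```

View pics/crop6.png

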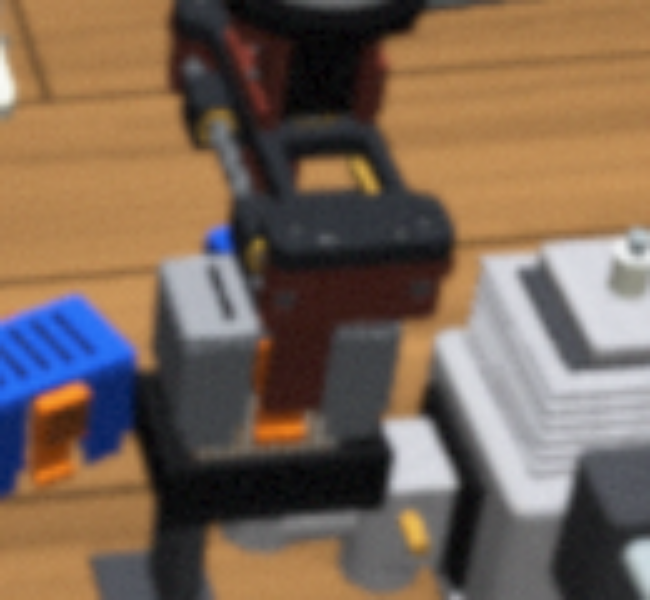

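The crop shows the cover's foot line at (330,440), just above the rim, so the hooks are past the lip. I'll carry on lifting.

Call:
servo_tool:
  steps:
    - [[-0.5,0,0,0,5.5],[-1.2,0,0,0,5.5],[-2.2,0,0,0,5.5],[-3.2,0,0,0,5.5],[-4.2,0,0,0,5.5],[-5.2,0,0,0,5.5],[-6,0,0,0,5.5],[-6,0,0,0,5.5]]

```text
clock: 12.77
position: [502.8, 139.2, 202.0]
ee_rot: [0.004, 0.707, -0.005, 0.707]
force: [-0.2, -0.3, -1.3]
grip_width: 55.8
```

```bash
python3 st.py;python3 -c "
from h import *
g=grab('scene','scene7.png')"
```

```text
p [502.84 139.16 201.98] F [-0.2  -0.33 -1.31] tau [-0.018  0.069 -0.011] w 55.84 t 12.77
```

View pics/scene7.png

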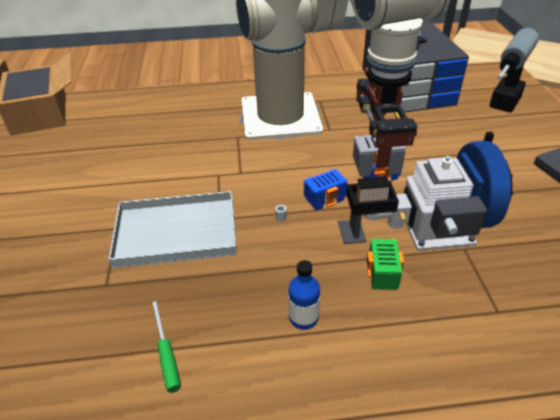

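The cover is off. The cleaner shows the pleated element still in the bowl at (373,193), and the cover hangs upright between the fingers. Next I'll carry it to the tray.

```bash
python3 -c "
from h import *
go(448,-230,202,0)"
```

```text
p [502.3 139.  200.9] axes x [-0.002 -0.001 -1.   ] y [ 0.013  1.    -0.001] z [ 1.    -0.013 -0.002] | shift cm [ -0.04 -36.97  -4.96] turn -0.013 F [-0.49 -0.38 -0.97] w 54.95 t 12.82 q6 0.26
```

Call:
servo_tool:
  steps:
    - [[0,-0.8,-0.1,0,5.5],[0,-2.4,-0.3,0,5.5],[0,-4.8,-0.6,0,5.5],[0,-7.6,-1,-0.01,5.5],[0,-10.6,-1.4,-0.013,5.5],[0,-13.6,-1.8,-0.013,5.5],[0,-16.6,-2.2,-0.013,5.5],[0,-19.6,-2.6,-0.013,5.5]]

```text
clock: 13.48
position: [472.6, -58.3, 200.7]
ee_rot: [-0.001, 0.708, -0.0, 0.706]
force: [0.6, -1.0, -1.9]
grip_width: 55.1
```

```bash
python3 -c "
from h import *
go(448,-230,202,0)"
```

```text
p [472.6 -58.3 200.7] axes x [-0.003 -0.001 -1.   ] y [-0.001  1.    -0.001] z [ 1.     0.001 -0.003] | shift cm [ -0.1  -17.17  -2.47] turn 0.001 F [ 0.57 -0.96 -1.88] w 55.11 t 13.48 q6 -0.15
```

Call:
servo_tool:
  steps:
    - [[0,-3,-0.4,0,5.5],[0,-6,-0.9,0,5.5],[0,-9,-1.3,0,5.5],[0,-12,-1.8,0,5.5],[0,-14.5,-2.1,0,5.5],[0,-16.4,-2.4,0,5.5],[0,-17.17,-2.47,0,5.5],[0,-17.17,-2.47,0,5.5]]

```text
clock: 14.15
position: [447.4, -231.3, 200.5]
ee_rot: [0.0, 0.708, -0.001, 0.706]
force: [0.4, 0.0, -1.1]
grip_width: 55.3
```

```bash
python3 -c "
from h import *
go(448,-230,28,0)
g=grab('scene','scene8.png')
W=pts(g);hsv=cv2.cvtColor(g['color'],cv2.COLOR_RGB2HSV)
b=g['color'][90:280,90:310,::-1]
cv2.imwrite('pics/crop8.png',cv2.resize(b,None,fx=3,fy=3))"
```

```text
p [ 447.4 -231.3  200.5] axes x [-0.004 -0.001 -1.   ] y [ 0.002  1.    -0.001] z [ 1.    -0.002 -0.004] | shift cm [17.25  0.15  0.13] turn -0.002 F [ 0.37  0.   -1.05] w 55.34 t 14.15 q6 -0.5
```

View pics/crop8.png

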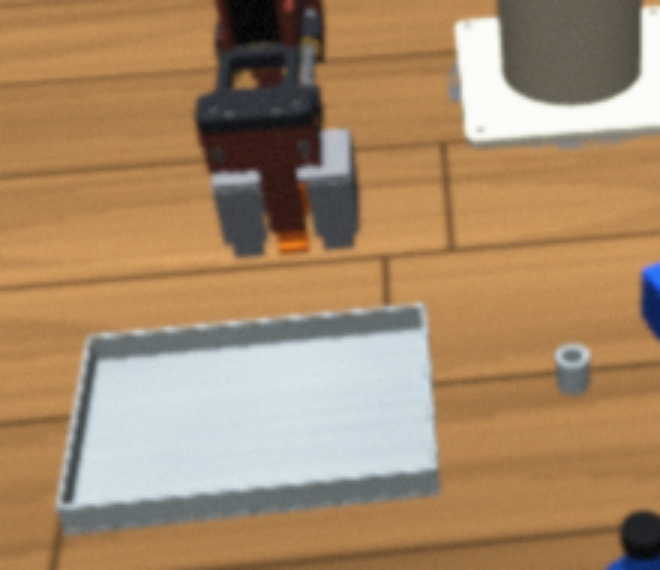

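The cover hangs upright over the right half of the tray, its foot corners at crop (250,253) and (340,246). I'll work out the foot height from that front edge.

```bash
python3 -c "
from h import *
g=dict(np.load('scene.npz'))
K=g['mtx'];c=-g['R'].T@g['t']
for cx,cy in((250,255),(340,247),(294,250)):
  u,v=cx/3+90,cy/3+90
  d=g['R'].T@np.array([(u-K[0,2])/K[0,0],(v-K[1,2])/K[1,1],1])
  for X in (473,): print(c+d*(X-c[0])/d[0])
W=pts(g)
m=(abs(W[...,0]-460)<30)&(abs(W[...,1]+231)<60)&(W[...,2]>140)&(W[...,2]<250)
hsv=cv2.cvtColor(g['color'],cv2.COLOR_RGB2HSV)
gm=m&(hsv[...,1]<70)
P=W[gm];print(np.nanpercentile(P[:,2],[0.5,1,2,5,95,99]),np.nanpercentile(P[:,1],[1,99]))
"
```

```text
[ 473.         -259.58799714  177.76108785]
[ 473.         -201.09373671  178.02359093]
[ 473.         -230.92595277  178.77937396]
[178.40986084 179.80646492 181.81182    185.09567518 238.08228876
 243.32780404] [-273.63941272 -188.64924747]
```

Call:
servo_tool:
  steps:
    - [[1,0.1,0.1,0,5.5],[3,0.15,0.13,0,5.5],[6,0.15,0.13,0,5.5],[9,0.15,0.13,0,5.5],[12,0.15,0.13,0,5.5],[14,0.15,0.13,0,5.5],[15.5,0.15,0.13,0,5.5],[15.5,0.15,0.13,0,5.5]]

```text
clock: 14.87
position: [446.0, -226.1, 42.1]
ee_rot: [0.001, 0.711, 0.001, 0.704]
force: [-0.6, 0.3, -1.0]
grip_width: 54.9
```

```bash
python3 st.py
```

```text
p [ 446.   -226.14   42.11] F [-0.56  0.25 -0.98] tau [-0.033  0.01   0.056] w 54.9 t 14.87
```

Call:
servo_tool:
  steps:
    - [[0.1,0,0,0,5.5],[0.3,0,0,0,5.5],[0.5,0,0,0,5.5],[0.7,0,0,0,5.5],[0.9,0,0,0,5.5],[1.0,0,0,0,5.5],[1.0,0,0,0,5.5]]

```text
clock: 15.45
position: [446.0, -226.2, 32.3]
ee_rot: [0.001, 0.71, 0.001, 0.704]
force: [0.0, -0.5, -1.7]
grip_width: 55.0
```

```bash
python3 st.py
```

```text
p [ 446.   -226.24   32.28] F [ 0.03 -0.5  -1.67] tau [-0.085  0.033  0.009] w 55.02 t 15.45
```

Call:
servo_tool:
  steps:
    - [[0.08,0,0,0,5.5],[0.16,0,0,0,5.5],[0.24,0,0,0,5.5],[0.32,0,0,0,5.5],[0.32,0,0,0,5.5]]

```text
clock: 15.87
position: [445.9, -226.2, 28.9]
ee_rot: [0.001, 0.71, 0.001, 0.704]
force: [0.9, -0.5, -0.6]
grip_width: 55.2
```

```bash
python3 st.py
```

```text
p [ 445.93 -226.23   28.92] F [ 0.91 -0.45 -0.57] tau [-0.095  0.055 -0.026] w 55.2 t 15.87
```

Call:
servo_tool:
  steps:
    - [[0.05,0,0,0,5.5],[0.1,0,0,0,5.5],[0.15,0,0,0,5.5],[0.15,0,0,0,5.5]]

```text
clock: 16.2
position: [445.8, -226.1, 27.3]
ee_rot: [0.001, 0.71, 0.001, 0.704]
force: [0.1, -0.8, -1.7]
grip_width: 55.4
```

```bash
python3 st.py
```

```text
p [ 445.83 -226.15   27.31] F [ 0.15 -0.82 -1.67] tau [-0.014  0.09  -0.042] w 55.41 t 16.2
```

Call:
servo_tool:
  steps:
    - [[0.05,0,0,0,5.5],[0.1,0,0,0,5.5],[0.15,0,0,0,5.5],[0.15,0,0,0,5.5]]

```text
clock: 16.53
position: [446.1, -226.1, 26.4]
ee_rot: [0.001, 0.71, 0.001, 0.704]
force: [-2.3, 2.6, 8.3]
grip_width: 55.0
```

```bash
python3 st.py
```

```text
p [ 446.11 -226.13   26.43] F [-2.33  2.58  8.35] tau [0.293 0.202 0.017] w 54.95 t 16.53
```

The foot is touching the tray floor. I'll ease up slightly and open slowly.

Call:
servo_tool:
  steps:
    - [[-0.06,0,0,0,5.5],[-0.06,0,0,0,5.7],[-0.06,0,0,0,5.9],[-0.06,0,0,0,6.2],[-0.06,0,0,0,6.5],[-0.06,0,0,0,7],[-0.06,0,0,0,7.6],[-0.06,0,0,0,7.8]]

```text
clock: 17.2
position: [446.2, -226.2, 27.0]
ee_rot: [0.001, 0.71, 0.001, 0.704]
force: [-0.4, 0.5, 0.0]
grip_width: 77.3
```

```bash
python3 st.py;python3 -c "
from h import *
g=grab('scene','scene9.png')
b=g['color'][90:280,90:310,::-1]
cv2.imwrite('pics/crop9.png',cv2.resize(b,None,fx=3,fy=3))"
```

```text
p [ 446.19 -226.19   27.04] F [-0.37  0.51  0.04] tau [-0.049  0.043 -0.03 ] w 77.29 t 17.2
```

View pics/crop9.png

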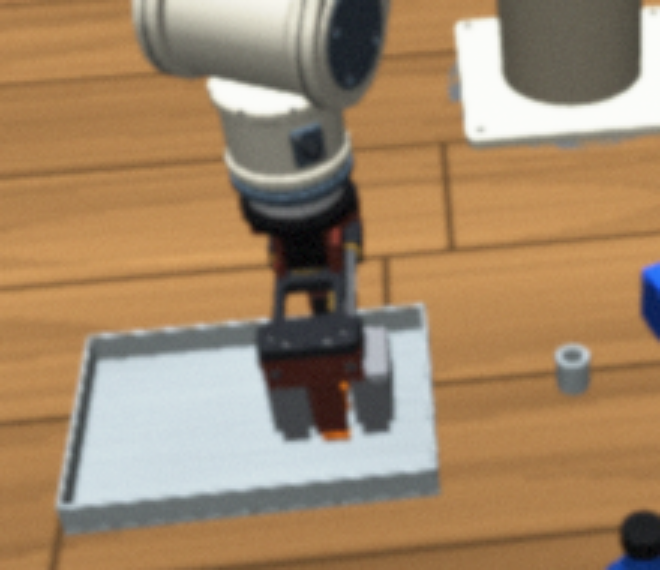

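The cover is standing in the tray, its foot at crop (330,435). I'll retreat straight up.

Call:
servo_tool:
  steps:
    - [[-0.8,0,0,0,7.8],[-2.5,0,0,0,7.8],[-5,0,0,0,7.8],[-8,0,0,0,7.8],[-11.5,0,0,0,7.4],[-15,1,0.2,0,7],[-17.5,4,0.6,0,6.6],[-17.5,7.5,1.1,0,6.2]]

```text
clock: 17.92
position: [461.8, -153.0, 208.0]
ee_rot: [0.001, 0.707, -0.001, 0.707]
force: [0.4, -0.3, 0.3]
grip_width: 63.3
```

```bash
python3 -c "
from h import *
go(501.2,138.7,205,-0.014)
f=grab('top','top10.png');g=grab('scene')
W=pts(f)
m=(abs(W[...,0]-502)<30)&(abs(W[...,1]-138)<45)&(W[...,2]>128)&(W[...,2]<150)
vv,uu=np.nonzero(m)
P=np.array([onplane(f,u,v,140)[:2] for u,v in zip(uu,vv)],np.float32)
print('elem',cv2.minAreaRect(P),np.median(W[m],0))
a=f['color'][200:290,120:240,::-1];b=g['color'][140:230,320:440,::-1]
cv2.imwrite('pics/crop10.png',np.hstack([cv2.resize(a,None,fx=3.3,fy=3.3),cv2.resize(b,None,fx=3.3,fy=3.3)]))
m=(abs(W[...,0]-448)<80)&(abs(W[...,1]+230)<70)&(W[...,2]>50)&(W[...,2]<75)
vv,uu=np.nonzero(m)
P=np.array([onplane(f,u,v,63)[:2] for u,v in zip(uu,vv)],np.float32)
print('cover',cv2.minAreaRect(P),np.median(W[m],0))
"
```

```text
p [ 461.8 -153.   208. ] axes x [ 0.001 -0.001 -1.   ] y [ 0.003  1.    -0.001] z [ 1.    -0.003  0.001] | shift cm [ 0.26 29.18  3.86] turn 0.011 F [ 0.44 -0.32  0.33] w 63.3 t 17.92 q6 -0.34
elem ((501.79541015625, 138.7657012939453), (62.553592681884766, 30.03727912902832), 88.89082336425781) [501.60153728 138.78867402 140.48343193]Traceback (most recent call last):
  File "<string>", line 15, in <module>
    print('cover',cv2.minAreaRect(P),np.median(W[m],0))
                  ~~~~~~~~~~~~~~~^^^
cv2.error: OpenCV(4.12.0) /io/opencv/modules/imgproc/src/convhull.cpp:143: error: (-215:Assertion failed) total >= 0 && (depth == CV_32F || depth == CV_32S) in function 'convexHull'
```

View pics/crop10.png

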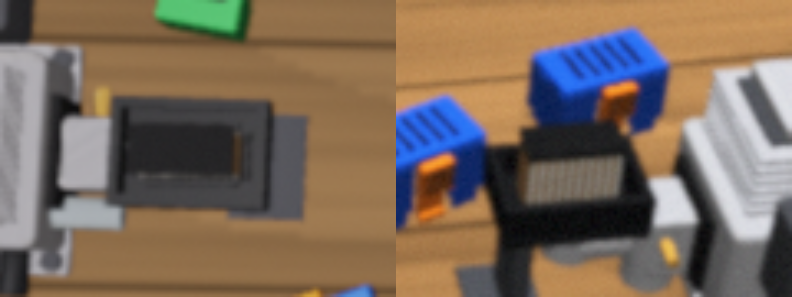

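View pics/top10.png

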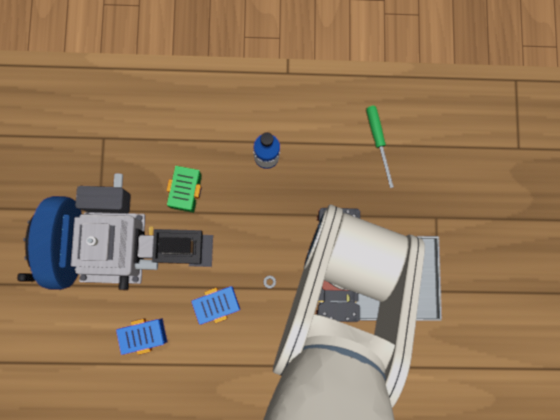

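The element is visible in the bowl, dark frame in the top view and pleats in the scene view, at (501.7, 138.8). I'll go to it.

Call:
servo_tool:
  steps:
    - [[0,3,0.4,0,6],[0,6.5,0.9,0,5.6],[0,10,1.3,0,5.2],[0,14,1.9,0.01,5],[0,18,2.4,0.015,5],[0,22,2.9,0.015,5],[0,25.5,3.4,0.015,5],[0,28,3.7,0.015,5]]

```text
clock: 18.68
position: [495.7, 133.8, 204.9]
ee_rot: [0.005, 0.709, -0.003, 0.705]
force: [-0.1, 0.3, 0.1]
grip_width: 49.9
```

```bash
python3 -c "
from h import *
go(501.5,138.8,165,-0.016)"
```

```text
p [495.7 133.8 204.9] axes x [-0.006  0.002 -1.   ] y [0.01  1.    0.002] z [ 1.    -0.01  -0.006] | shift cm [3.98 0.5  0.6 ] turn 0.006 F [-0.13  0.26  0.11] w 49.91 t 18.68 q6 0.25
```

Call:
servo_tool:
  steps:
    - [[0.5,0.4,0.4,0.006,5],[1.5,0.5,0.6,0.006,5],[3,0.5,0.6,0.006,5],[4,0.5,0.6,0.006,5],[4,0.5,0.6,0.006,5],[4,0.5,0.6,0.006,5]]

```text
clock: 19.18
position: [500.9, 137.4, 163.9]
ee_rot: [0.007, 0.71, -0.006, 0.704]
force: [-0.4, 0.2, 0.5]
grip_width: 50.3
```

```bash
python3 -c "
from h import *
go(501.5,138.8,118,-0.016)"
```

```text
p [500.9 137.4 163.9] axes x [-0.008  0.002 -1.   ] y [0.018 1.    0.001] z [ 1.    -0.018 -0.008] | shift cm [4.59 0.13 0.1 ] turn -0.002 F [-0.36  0.16  0.51] w 50.27 t 19.18 q6 0.26
```

Call:
servo_tool:
  steps:
    - [[1.5,0.1,0.1,0,5],[3,0.13,0.1,0,4.8],[4,0.13,0.1,0,4.8],[4.59,0.13,0.1,0,4.8],[4.59,0.13,0.1,0,4.8],[4.59,0.13,0.1,0,4.8]]

```text
clock: 19.68
position: [501.7, 138.6, 118.2]
ee_rot: [0.007, 0.71, -0.006, 0.704]
force: [-0.0, -0.1, -0.6]
grip_width: 47.9
```

```bash
python3 -c "
from h import *
go(501.5,138.8,116,-0.016)
g=grab('scene')
b=g['color'][110:230,320:450,::-1]
cv2.imwrite('pics/crop11.png',cv2.resize(b,None,fx=5,fy=5))"
```

```text
p [501.7 138.6 118.2] axes x [-0.008  0.002 -1.   ] y [0.018 1.    0.001] z [ 1.    -0.018 -0.008] | shift cm [ 0.22  0.02 -0.02] turn -0.002 F [-0.01 -0.12 -0.62] w 47.85 t 19.68 q6 0.26
```

View pics/crop11.png

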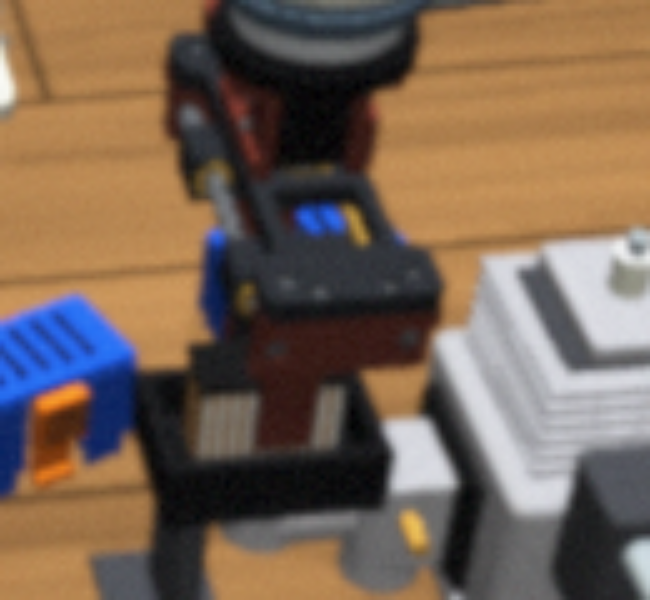

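The fingers straddle the element around crop (285,415). I'll close gently.

Call:
servo_tool:
  steps:
    - [[0.1,0,0,0,4.2],[0.1,0,0,0,3.7],[0.1,0,0,0,3.3],[0.1,0,0,0,3.1],[0.1,0,0,0,2.95],[0.1,0,0,0,2.9],[0.1,0,0,0,2.9]]

```text
clock: 20.32
position: [502.0, 138.8, 117.8]
ee_rot: [0.007, 0.71, -0.006, 0.705]
force: [-0.6, 0.4, 3.1]
grip_width: 29.8
```

```bash
python3 st.py
```

```text
p [502.02 138.81 117.77] F [-0.6   0.42  3.14] tau [-0.053  0.127  0.046] w 29.81 t 20.32
```

Call:
servo_tool:
  steps:
    - [[-0.1,0,0,0,2.85],[-0.4,0,0,0,2.85],[-0.9,0,0,0,2.85],[-1.6,0,0,0,2.85],[-2.5,0,0,0,2.85],[-4,0,0,0,2.85],[-6,0,0,0,2.85],[-8,0,0,0,2.85]]

```text
clock: 20.98
position: [502.4, 138.6, 199.1]
ee_rot: [0.007, 0.71, -0.006, 0.705]
force: [0.1, 0.9, -0.8]
grip_width: 29.6
```

```bash
python3 -c "
from h import *
go(448,-335,195,0)
g=grab('scene')
b=g['color'][70:230,320:450,::-1]
cv2.imwrite('pics/crop12.png',cv2.resize(b,None,fx=3.7,fy=3.7))"
```

```text
p [502.4 138.6 199.1] axes x [-0.007  0.002 -1.   ] y [0.018 1.    0.002] z [ 1.    -0.018 -0.007] | shift cm [  0.37 -47.45  -4.58] turn -0.018 F [ 0.08  0.92 -0.84] w 29.61 t 20.98 q6 0.26
```

View pics/crop12.png

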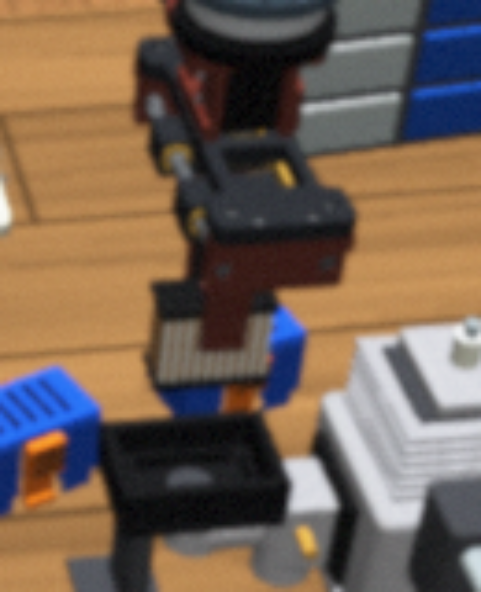

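The element is held upright and clear of the bowl, spanning crop y 285–385. Now to the tray.

Call:
servo_tool:
  steps:
    - [[0,-1,-0.1,0,2.85],[0,-3,-0.3,0,2.85],[0,-6,-0.6,-0.01,2.85],[0,-9.5,-0.9,-0.018,2.85],[0,-13,-1.25,-0.018,2.85],[0,-17,-1.65,-0.018,2.85],[0,-21,-2,-0.018,2.85],[0,-25,-2.4,-0.018,2.85]]

```text
clock: 21.7
position: [475.0, -112.4, 201.8]
ee_rot: [0.001, 0.708, 0.001, 0.707]
force: [-0.4, -0.5, -0.1]
grip_width: 29.6
```

```bash
python3 -c "
from h import *
go(448,-335,195,0)"
```

```text
p [ 475.  -112.4  201.8] axes x [-0.002  0.003 -1.   ] y [-0.     1.     0.003] z [ 1.     0.    -0.002] | shift cm [  0.61 -22.26  -2.71] turn 0.0 F [-0.35 -0.46 -0.08] w 29.59 t 21.7 q6 -0.26
```

Call:
servo_tool:
  steps:
    - [[0,-3.5,-0.4,0,2.85],[0,-7,-0.85,0,2.85],[0,-10.5,-1.3,0,2.85],[0,-14,-1.7,0,2.85],[0.2,-17.5,-2.1,0,2.85],[0.6,-20.5,-2.5,0,2.85],[0.6,-22.26,-2.71,0,2.85],[0.6,-22.26,-2.71,0,2.85]]

```text
clock: 22.37
position: [446.6, -338.4, 194.3]
ee_rot: [0.002, 0.708, -0.0, 0.706]
force: [-0.1, 1.0, -0.2]
grip_width: 29.5
```

```bash
python3 -c "
from h import *
go(448,-335,33,0)
g=grab('scene')
b=g['color'][90:280,90:310,::-1]
cv2.imwrite('pics/crop13.png',cv2.resize(b,None,fx=3,fy=3))"
```

```text
p [ 446.6 -338.4  194.3] axes x [-0.002  0.003 -1.   ] y [0.003 1.    0.003] z [ 1.    -0.003 -0.002] | shift cm [16.13  0.29  0.17] turn -0.003 F [-0.06  0.99 -0.24] w 29.53 t 22.37 q6 -0.67
```

View pics/crop13.png

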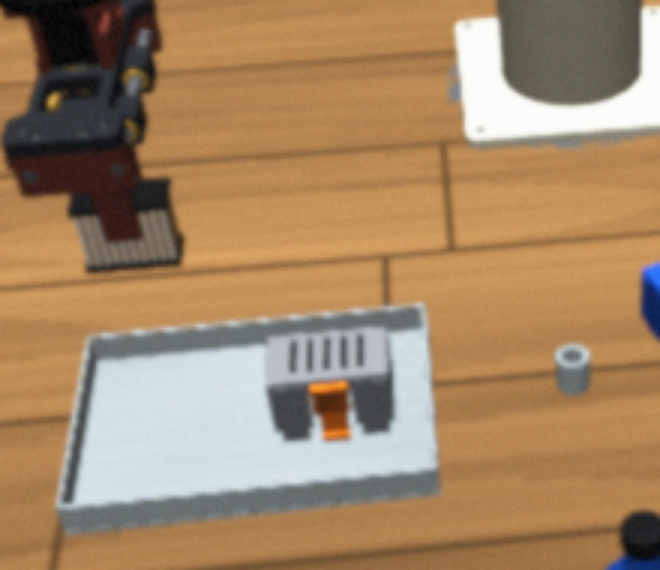

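The cover stands upright at crop (330,380), clear of the walls. The element is held over the left half of the tray at (130,230), and now goes down.

Call:
servo_tool:
  steps:
    - [[1,0.2,0.1,0,2.85],[3,0.29,0.17,0,2.85],[6,0.29,0.17,0,2.85],[9,0.29,0.17,0,2.85],[12,0.29,0.17,0,2.85],[14,0.29,0.17,0,2.85],[14.8,0.29,0.17,0,2.85],[14.8,0.29,0.17,0,2.85]]

```text
clock: 23.08
position: [446.7, -330.6, 44.1]
ee_rot: [0.003, 0.709, 0.002, 0.705]
force: [0.5, 0.2, -0.7]
grip_width: 29.6
```

Call:
servo_tool:
  steps:
    - [[0.1,0,0,0,2.85],[0.3,0,0,0,2.85],[0.5,0,0,0,2.85],[0.7,0,0,0,2.85],[0.8,0,0,0,2.85],[0.8,0,0,0,2.85]]

```text
clock: 23.58
position: [446.8, -330.7, 36.4]
ee_rot: [0.003, 0.709, 0.002, 0.705]
force: [-0.1, 0.7, -0.3]
grip_width: 29.5
```

```bash
python3 st.py
```

```text
p [ 446.81 -330.75   36.37] F [-0.07  0.67 -0.28] tau [-0.028  0.029 -0.001] w 29.53 t 23.58
```

Contact is expected at a TCP height of about 33.

Call:
servo_tool:
  steps:
    - [[0.07,0,0,0,2.85],[0.14,0,0,0,2.85],[0.2,0,0,0,2.85],[0.2,0,0,0,2.85]]

```text
clock: 23.92
position: [446.8, -330.8, 34.3]
ee_rot: [0.003, 0.709, 0.002, 0.705]
force: [0.1, 0.7, -0.0]
grip_width: 29.8
```

```bash
python3 st.py
```

```text
p [ 446.75 -330.77   34.31] F [ 0.06  0.72 -0.  ] tau [-0.103  0.039 -0.015] w 29.83 t 23.92
```

Call:
servo_tool:
  steps:
    - [[0.05,0,0,0,2.85],[0.1,0,0,0,2.85],[0.1,0,0,0,2.85]]

```text
clock: 24.17
position: [446.7, -330.7, 33.2]
ee_rot: [0.003, 0.709, 0.002, 0.705]
force: [0.2, 0.6, -1.0]
grip_width: 29.6
```

```bash
python3 st.py
```

```text
p [ 446.67 -330.69   33.17] F [ 0.22  0.65 -0.97] tau [-0.092  0.033  0.004] w 29.6 t 24.17
```

Call:
servo_tool:
  steps:
    - [[0.04,0,0,0,2.85],[0.08,0,0,0,2.85],[0.08,0,0,0,2.85]]

```text
clock: 24.42
position: [446.7, -330.6, 32.8]
ee_rot: [0.003, 0.709, 0.002, 0.705]
force: [-0.6, 1.5, 5.0]
grip_width: 29.8
```

```bash
python3 st.py
```

```text
p [ 446.73 -330.58   32.78] F [-0.61  1.55  4.96] tau [ 0.195  0.165 -0.013] w 29.81 t 24.42
```

Contact at about 5 N. I'll release slowly.

Call:
servo_tool:
  steps:
    - [[-0.03,0,0,0,2.9],[-0.03,0,0,0,3],[-0.03,0,0,0,3.1],[-0.03,0,0,0,3.4],[-0.03,0,0,0,4],[-0.03,0,0,0,4.6],[-0.03,0,0,0,5],[-0.03,0,0,0,5]]

```text
clock: 25.08
position: [446.7, -330.6, 33.1]
ee_rot: [0.003, 0.709, 0.002, 0.705]
force: [-1.3, 0.4, -0.4]
grip_width: 50.0
```

Call:
servo_tool:
  steps:
    - [[-0.8,0,0,0,5],[-2.5,0,0,0,5],[-5,0,0,0,5],[-8,0,0,0,5],[-12,0,0,0,5],[-16,0,0,0,5],[-19,0,0,0,5],[-19,0,0,0,5]]

```text
clock: 25.75
position: [450.8, -334.2, 230.4]
ee_rot: [0.0, 0.706, -0.001, 0.708]
force: [0.7, -0.7, 0.5]
grip_width: 50.2
```

Call:
servo_tool:
  steps:
    - [[0,3,0,0,5],[0,7,0,0,5],[0,11,0,0,5],[0,15,0,0,5],[0,19,0,0,5],[0,23,0,0,5],[0,25,0,0,5],[0,25,0,0,5]]

```text
clock: 26.42
position: [450.3, -80.8, 230.2]
ee_rot: [-0.0, 0.706, 0.001, 0.708]
force: [-0.4, -0.1, 0.4]
grip_width: 50.0
```

```bash
python3 st.py; python3 -c "
from h import *
f=grab('top','top14.png');g=grab('scene','scene14.png')
for n,ff in(('top',f),('scene',g)):
  W=pts(ff)
  for nm,yc,lo,hi,h in(('cover',-228,52,75,63),('elem',-332,45,65,55)):
    m=(abs(W[...,0]-448)<60)&(abs(W[...,1]-yc)<50)&(W[...,2]>lo)&(W[...,2]<hi)
    vv,uu=np.nonzero(m)
    if len(vv)<5: print(n,nm,'none');continue
    P=np.array([onplane(ff,u,v,h)[:2] for u,v in zip(uu,vv)],np.float32)
    print(n,nm,cv2.minAreaRect(P),np.median(W[m],0).round(1))
b=np.hstack([cv2.resize(g['color'][150:290,90:310,::-1],None,fx=1.8,fy=1.8),cv2.resize(f['color'][210:350,300:480,::-1],None,fx=1.8,fy=1.8)])
cv2.imwrite('pics/crop14.png',b)"
```

```text
p [450.29 -80.82 230.21] F [-0.39 -0.05  0.38] tau [-0.062  0.021 -0.025] w 49.96 t 26.42
top cover ((444.0996398925781, -252.30859375), (31.243751525878906, 54.37663269042969), 89.57565307617188) [ 444.2 -253.6   63.6]
top elem ((446.4942932128906, -329.8926086425781), (27.130027770996094, 62.13691329956055), 0.9079976677894592) [ 446.4 -329.8   55.5]
scene cover ((453.86920166015625, -226.35472106933594), (68.22032928466797, 87.49066925048828), 0.11530845612287521) [ 454.4 -227.    63.2]
scene elem ((450.0655822753906, -331.60296630859375), (40.01839828491211, 62.484745025634766), 0.0331808477640152) [ 450.2 -331.8   55.1]
```

View pics/crop14.png

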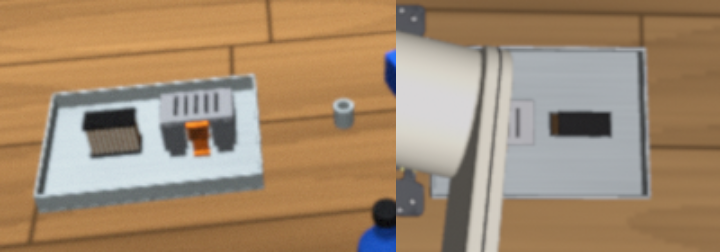

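View pics/scene14.png

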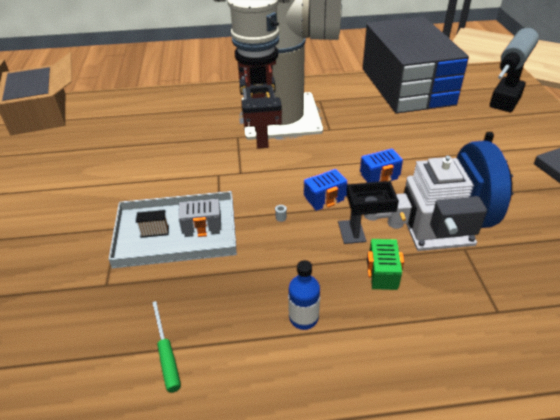

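Cover and element both stand upright in the tray (scene 201,216 and 152,222), with tops at about 63 and 55 mm as expected. The socket, oil bottle and screwdriver have not moved, and the arm is clear. Handing in.

```bash
python3 -c "
from bench import bot
print(bot.sign_off())"
```

```text
the job is handed in; nothing more can be done
None
```

I took the cover off, set it upright in the tray, and stood the filter element beside it. The job was handed in at about 26.5 s of the 72 s allowed; the sign-off gives no verdict.

**First lift:** with the fingers at 56 mm opening, a hook still held. I let two small lift steps run before stopping, so the wrist force reached about 13 N, under the 15 N limit but closer than I meant. I eased off, found the middle of the cover's sideways play by feel, and squeezed to 55 mm. The cover then rose with under 4 N. I could not measure the tab force directly; from how far the fingers lagged their command it was about 10 N each.

**Setting down:** the last wrist readings at contact were about 8 N for the cover and 5 N for the element.

**Last checks:**

| Thing | Where it stands | Height of top |
|---|---|---|
| Cover | about (446, -226), upright | 63 mm, so the foot is on the floor |
| Element | about (446, -330), upright | 55 mm |

- **Tray:** its middle is at about (449, -283), so both stand well inside the limits.
- **Other things:** the socket, bottle and screwdriver look unmoved in the pictures. I did not measure their positions again.
- **Robot:** the gripper was empty and touching nothing.

**Disagreements between cameras:** in the last pictures the arm hid part of the cover from the top camera, so its position there is partial. The cover's place comes from where I released it and from the scene camera, whose x reads several millimetres higher because it also sees the front faces.

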